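Lock the bangle arbor into the painting stand

ROBOT

A 6-joint arm with a two-finger parallel gripper is mounted at the origin on the work surface. World frame = base frame: x ahead of the robot, y to its left, z up, the work surface at z = 0. Lengths are in m, angles in rad, forces in N, time in s.
With the tool pointing down it reaches from about 0.425 to 0.95 m from the base axis. Payload 3.5 kg.
Tool frame: the origin (TCP) lies at the very end of the fingers, on their centre line; the grasp point (between the pads) lies 19 mm behind it; z points along the fingers, y is the line along which they close (so a half turn about z gives the same grasp; the last joint's range is limited). The gripper opens to 85 mm and grips with 20 to 120 N. Pads are 22 mm wide; open, the fingers measure 114 mm over their backs; the gripper's body (76 mm by 85 mm) begins 54 mm behind the grasp point. The pads swing forward as they close: fully open they stand 13 mm farther back than shut.
Start: joints at [1.014, 0.286, 1.577, -0, 1.279, -0.15], TCP at [0.267, 0.62, 0.231] pointing down, gripper open.
Joint ranges: [-2.77, 2.77], [-0.9, 2.22], [0.21, 2.48], [-1.53, 4.67], [0.24, 2.81], [-2.84, 2.84]. Speed limits (rad/s): [2.79, 2.79, 3.14, 3.14, 3.14, 3.14].

INTERFACE

Orientations are given as a unit quaternion [x, y, z, w].
In Python, from plant import ctrl gives the robot as it stands.
- The arm moves only by the tool carry_out, never from a script. Its argument "deltas" is one flat list of numbers, 6 for each row, row after row: the shift along the tool's x, y, z in m, then the turn, a rotation vector about the tool's x, y, z in rad. A call has 1 to 5 rows; each row is the pose to reach, as a shift and turn from the pose commanded when the call began, along the tool's axes at that moment; what a row does not reach only later rows make up. A row lasts 1/8 s, in which the tool goes at most 62.5 mm and 10.7 degrees, less where a joint would pass 70% of its speed; a pose out of reach is approached as far as the arm can. A call with a gripper value outside its range is refused whole. "grip" is the opening in per cent of the stroke, from 0 (shut) to 100 (fully open), set as the call begins (left out, the last holds). The fingers move at their own pace and stop on an object; "grip_force" is the grip in N (left out, the last holds). Time passes only in rows, so rows that repeat a pose let the fingers close. It gives the time, the measured TCP pose, the force, the opening and the grip force at its end, in the units of the state.
- ctrl.get_state(): the state, without advancing time (a new reading comes with each control period).
- ctrl.read_camera(name): name is "scene" or "top" or "wrist"; returns (picture, depth): 384x512x3 uint8, red, green, blue; 384x512 float32, m along the optical axis (not along the pixel's ray), 0 where there is no reading.
- ctrl.camera_model(name): a dict with "intrinsics" (3x3 intrinsics, pixels), "extrinsics" (4x4, takes a point from world to camera coordinates); the wrist camera has in their place "hand_eye" (4x4, takes a point from camera to tool coordinates, whose origin is the TCP and whose axes are the flange's). Camera axes: x right, y down, z forward; pixel columns grow to the right and rows downward; lengths in m; the calibration is good to about 2 mm. A picture is of the moment at which its call begins: read the wrist's pose just before it. camera_model takes no time and is no camera call.
- ctrl.sign_off(): hands the job in; it is judged then, once.
Trained networks look in the newest picture that a camera, given by its name, has taken for a name from the list of things; names that differ only in an ending like _2 or _b are one class to them, and where a whole thing is asked for, a point or a joint stands for the part that bears it (a point fixed in the world has none). Each returns a list of dicts, best first, with "score" (0 to 1); they miss things now and then, are a little off and sometimes report something else, mostly with a low value. They report only what shows in the picture. A call takes as long as a camera call. They do not tell look-alikes from the thing itself.
- ctrl.find_in(camera, query): "uv" ([column, row] in pixels, amid what is visible of it).
The state is a dict: "time": time; "qpos": joint angles; "dq": joint speeds; "joint_efforts": joint torques, N m; "eef_pos": TCP position; "tcp_rot": TCP orientation; "contact_force": force on the tool from outside, world axes, zero at the start; "wrist_torque": the same for the moment, N m; "opening": opening from 0.0 (shut) to 1.0 (fully open); "finger_force": force on a finger pad.
Only numpy, scipy, OpenCV 4.12 (cv2) and the standard library are available. Lean on these libraries where they do the work, as an engineer would, in place of code of your own. Each camera call takes 0.05 s, during which the arm holds its last target. There are 200 camera calls.

TASK

Fit the arbor that carries the broad bangle into the painting stand: line its two lugs up with the two slots, lower it until its flange sits fully home on the stand's top, then twist it clockwise (seen from above) about 65 degrees, so that the lugs lock under the plate, and let go. Leave the other two arbors where they stand.

Things in the scene. Friction and masses are not known exactly. Their poses are not given: they have to be found in the camera images.
- broad_grip (a point): Centre of the grip bar (95 mm above the foot) of the loose upright arbor with the broad ivory bangle (76 dia, 36 wide). Foot up, mm: spigot 36 dia, 28 long, two opposite lugs at its foot (12 wide, 10 high, 72 tip to tip); flange 72 dia, underside at 28; bangle top at 73; bar 46 long, 16 thick, from 75 to 115. x: along bar and lugs (same line; half a turn is equal), z up. 0.35 kg.
- stand_mouth (a point): Centre of the top face, 60 mm up, of a fixed steel-topped block 120 mm square. Top plate 14 mm thick; bore 48 mm dia with two opposite slots along x, 24 mm wide, 86 mm end to end; hollow 18 mm high below. z up. Seated, the flange rests on the plate, bar centre 67 mm above this point. Hidden stops: lugs turn clockwise from the slots up to about 70 deg, not anticlockwise. No spring.
- narrow_grip (a point): Bystander: centre of the grip bar (95 mm above the foot) of an arbor of the same form and size but with a narrow bangle (76 mm dia, 11 mm wide); its 50 mm wooden hub shows above the band. x along the bar, z up.
- empty_grip (a point): Bystander: centre of the grip bar (95 mm above the foot) of an arbor of the same form and size with a bare wooden hub, 50 mm dia, and no bangle. x along the bar, z up.
There are look-alikes about, which are no part of the job. What is shaped like the part that bears broad_grip but blue, purple or red is not meant.

How it is judged:
On the way:
1. the broad-bangle arbor is down in the socket, lugs through the slots, not yet twisted (horizontal distance between broad_grip and stand_mouth below 0.012 m and z of broad_grip in the frame of stand_mouth between 0.06 and 0.072 m and angle between broad_grip's own z axis and vertical below 0.12 rad and angle between the x axis of broad_grip and the x axis of stand_mouth, either way round below 0.6 rad), for 0.1 s.
At the end, for the whole second after the job is handed in: Broad-bangle arbor in the socket: upright within 7 deg, axis within 12 mm of the socket's, flange on the plate (bar centre 60 to 72 mm above it), lugs twisted at least 45 deg from the slots; the other two arbors within 30 mm of where they began (horizontal distance between broad_grip and stand_mouth below 0.012 m and z of broad_grip in the frame of stand_mouth between 0.06 and 0.072 m and angle between broad_grip's own z axis and vertical below 0.12 rad and angle between the x axis of broad_grip and the x axis of stand_mouth, either way round above 0.785 rad and distance of each of narrow_grip, empty_grip from where it was at the start of the episode below 0.03 m); the robot touches nothing.
It fails at once if another arbor is knocked or carried more than 30 mm (distance of any of narrow_grip, empty_grip from where it was at the start of the episode above 0.03 m).
It also fails if it takes over 45 s, if anything falls off the work surface, if the arm or the gripper's body presses on something with over 40 N, if the wrist force passes 120 N, or if a joint passes its speed limit or range.

## Working session

There is one attempt and no reset: what is moved stays moved. The work goes in short steps, Python scripts to look and compute and a tool call to move; the robot and the scene stay as the last step left them, time stands still between calls to the robot, and variables do not carry over. Pictures are saved under pics/ and viewed, at most 10 in all, crops included, and the job is handed in when it is done.

Besides the shell and the picture viewer there is one more tool, called after "Call:" as name(argument=value, ...) on one line, values as JSON. carry_out: Moves the arm, as the interface text tells. Its arguments: {"type":"object","properties":{"deltas":{"type":"array"},"grip":{"type":"number"},"grip_force":{"type":"number"}},"required":["deltas"]}

```bash
mkdir -p pics; cat > h.py <<'E'
import numpy as np, cv2
from plant import ctrl
from scipy.spatial.transform import Rotation as R
def cam(name):
    s=ctrl.get_state(); m=ctrl.camera_model(name); im,d=ctrl.read_camera(name)
    K=np.array(m["intrinsics"])
    if name=="wrist":
        T=np.eye(4);T[:3,:3]=R.from_quat(s["tcp_rot"]).as_matrix();T[:3,3]=s["eef_pos"]; T=T@np.array(m["hand_eye"])
    else: T=np.linalg.inv(np.array(m["extrinsics"]))
    v,u=np.mgrid[:384,:512]
    P=np.stack([(u-K[0,2])/K[0,0]*d,(v-K[1,2])/K[1,1]*d,d],-1)
    W=P@T[:3,:3].T+T[:3,3]; W[d==0]=np.nan
    return im,d,W,K,T
def save(n,im): cv2.imwrite("pics/"+n,im[...,::-1])
E
python3 - <<'E'
from h import *
o=[]
for c in ("scene","top"):
    im,d,W,K,T=cam(c); o.append(im); np.savez(c,im=im,W=W)
    print(c,T[:3,3].round(2),K[0,0])
    for q in ("broad_grip","stand_mouth","narrow_grip","empty_grip"):
        for r in ctrl.find_in(c,q)[:4]:
            u,v=map(int,r["uv"]); print(c,q,round(r["score"],2),u,v,W[v,u].round(3))
save("a.png",cv2.resize(np.vstack(o),(800*512//512*3//4,600*1) if 0 else (400,600)))
save("top.png",cv2.resize(o[1],(800,600))); save("scene.png",cv2.resize(o[0],(800,600)))
print(ctrl.get_state())
E
```

```text
scene [0.93 0.4  0.76] 357.97916384382734
scene broad_grip 0.96 180 173 [ 0.723 -0.259  0.074]
scene broad_grip 0.9 335 219 [0.488 0.085 0.072]
scene broad_grip 0.83 237 176 [ 0.605 -0.164  0.074]
scene broad_grip 0.81 216 128 [ 0.55  -0.367  0.074]
scene stand_mouth 0.86 340 301 [0.599 0.231 0.026]
scene narrow_grip 0.94 256 141 [ 0.478 -0.26   0.064]
scene empty_grip 0.84 299 188 [ 0.502 -0.035  0.081]
top [ 0.44 -0.11  1.01] 373.86565998674354
top broad_grip 0.96 273 198 [ 0.582 -0.168  0.112]
top broad_grip 0.88 377 175 [ 0.636 -0.43   0.103]
top broad_grip 0.86 358 216 [ 0.534 -0.374  0.108]
top broad_grip 0.84 312 150 [ 0.7   -0.269  0.115]
top stand_mouth 0.75 119 202 [0.592 0.235 0.029]
top narrow_grip 0.73 316 250 [ 0.455 -0.273  0.079]
top empty_grip 0.77 229 241 [ 0.479 -0.06   0.116]
{'time': 0.5, 'qpos': array([ 1.01399900e+00,  2.86316013e-01,  1.57670013e+00,  7.68656430e-06,
        1.27857875e+00, -1.50004341e-01]), 'dq': array([ 0.00010508,  0.00193465, -0.00039748,  0.00119702,  0.00086835,
        0.00195099]), 'joint_efforts': array([-7.31632031e-05, -4.05459559e+01, -2.92557442e+01, -9.70106180e-05,
        1.12910533e-03,  9.19862032e-06]), 'eef_pos': array([0.26704377, 0.61992009, 0.23131411]), 'tcp_rot': array([ 2.01998053e-01,  9.79385923e-01,  2.23594665e-07, -3.84029611e-06]), 'contact_force': array([-0.03513452,  0.43096398, -0.07509012]), 'wrist_torque': array([-0.00100568,  0.01694465, -0.01916543]), 'finger_force': 0.0, 'opening': 0.9997320468320191}
```

View pics/scene.png

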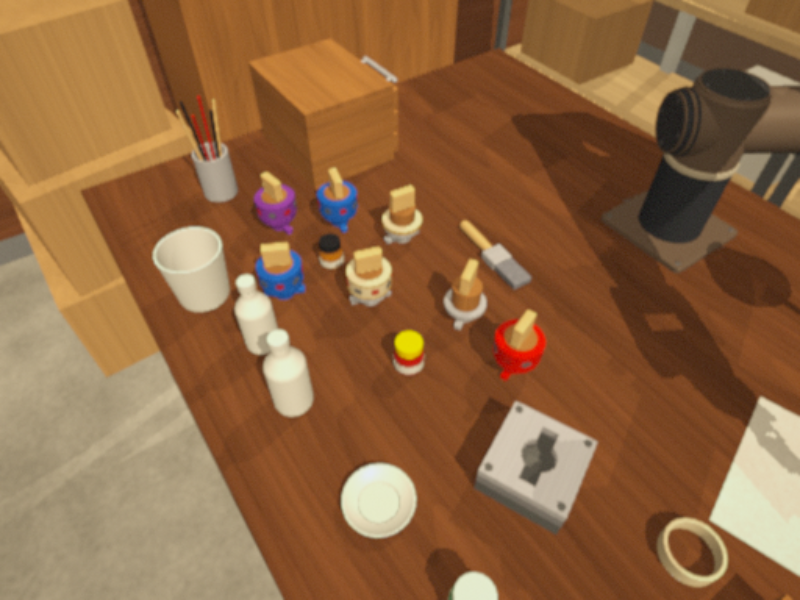

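View pics/top.png

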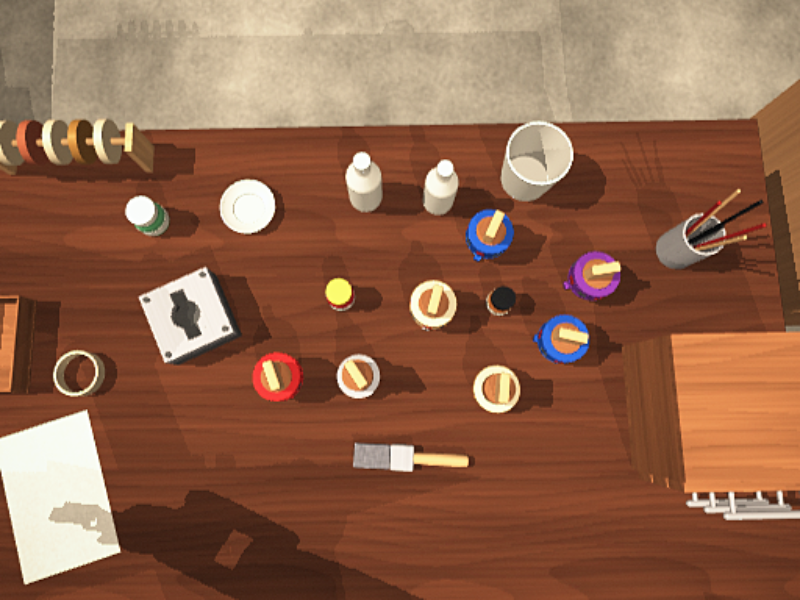

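The scene picture has three ivory or bare arbors, in scene-view pixels: broad (370,275), narrow (402,215) and empty (467,295). The blue (280,270 and 337,200), purple (275,203) and red (520,343) ones are look-alikes. The target is the ivory one at (370,275), or (433,303) in the top view, because its band is full height. The stand is at (540,460) in the scene view and (187,315) in the top view. I'll confirm with a crop and measure.

```bash
python3 - <<'E'
from h import *
a=np.load("scene.npz"); t=np.load("top.npz")
save("crop.png",cv2.resize(a["im"][110:250,190:370],(800,600),interpolation=cv2.INTER_CUBIC))
for n in ("scene","top"):
    W=np.load(n+".npz")["W"]
    for nm,c in dict(broad=(.59,-.17),narrow=(.46,-.265),empty=(.485,-.05)).items():
        m=(np.hypot(W[...,0]-c[0],W[...,1]-c[1])<.05)&(W[...,2]>.085)
        p=W[m]; tp=p[p[:,2]>.108]
        for q in (p,tp):
            if len(q)<5: continue
            r=cv2.minAreaRect((q[:,:2]*1000).astype(np.float32)); pc=np.linalg.eigh(np.cov(q[:,:2].T))[1][:,1]
            print(n,nm,len(q),np.round(r[0]),np.round(r[1]),'pca',round(np.degrees(np.arctan2(pc[1],pc[0]))%180,1),q[:,2].max().round(3))
    m=(np.hypot(W[...,0]-.59,W[...,1]-.235)<.11)&(abs(W[...,2]-.06)<.008); p=W[m]
    r=cv2.minAreaRect((p[:,:2]*1000).astype(np.float32)); print(n,"stand",r,p[:,2].mean())
    m=(np.hypot(W[...,0]-r[0][0]/1e3,W[...,1]-r[0][1]/1e3)<.05)&(W[...,2]<.048); q=W[m]
    pc=np.linalg.eigh(np.cov(q[:,:2].T))[1][:,1]; print("hole",len(q),q.mean(0).round(3),np.degrees(np.arctan2(pc[1],pc[0])))
E
```

```text
scene broad 209 [ 601. -178.] [20. 46.] pca 162.1 0.116
scene broad 96 [ 602. -178.] [19. 44.] pca 163.0 0.116
scene narrow 168 [ 464. -278.] [18. 46.] pca 170.7 0.116
scene narrow 71 [ 463. -278.] [17. 44.] pca 171.6 0.116
scene empty 153 [488. -52.] [46. 16.] pca 30.1 0.116
scene empty 95 [488. -53.] [45. 15.] pca 32.2 0.116
scene stand ((591.8347778320312, 228.95745849609375), (122.13469696044922, 120.11604309082031), 23.812448501586914) 0.05939932604905391
hole 523 [0.581 0.224 0.028] -156.84695711639873
top broad 137 [ 598. -182.] [16. 47.] pca 163.3 0.121
top broad 126 [ 598. -182.] [16. 46.] pca 163.3 0.121
top narrow 169 [ 458. -282.] [16. 45.] pca 172.7 0.121
top narrow 135 [ 458. -283.] [16. 45.] pca 172.6 0.121
top empty 136 [484. -57.] [45. 16.] pca 33.4 0.119
top empty 129 [484. -57.] [45. 16.] pca 32.6 0.119
top stand ((589.2689819335938, 226.31207275390625), (121.34520721435547, 121.38932800292969), 23.884475708007812) 0.060418475929653784
hole 341 [0.593 0.235 0.029] -157.1083170729336
```

View pics/crop.png

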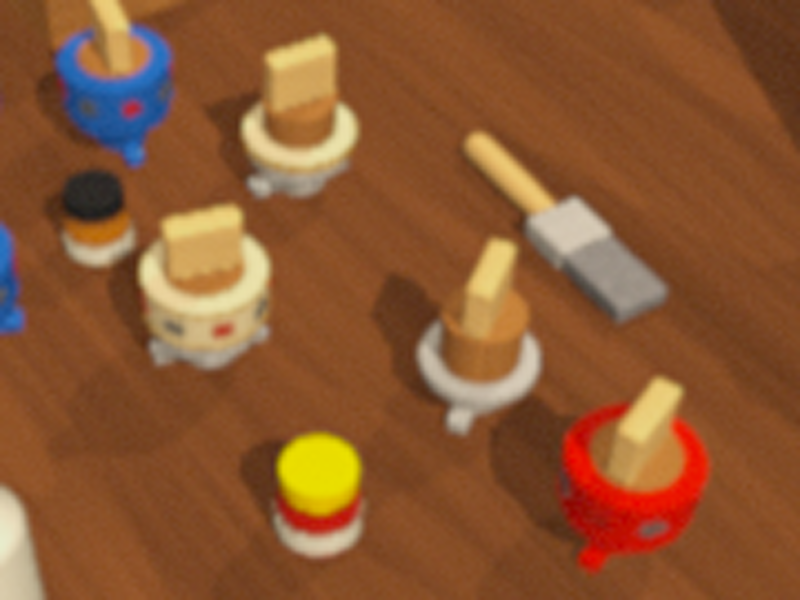

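The crop shows the full-width ivory band on the arbor at (205,280). The narrow one is at (300,120), and the one at (480,320) has a bare hub with no band. The target is therefore broad, at world (0.600,-0.180) with its bar at 163°. The stand is at (0.590,0.227) with its slots at about 23°.

Call:
carry_out(deltas=[-0.044, -0.043, 0, 0, 0, -0.11, -0.088, -0.086, 0, 0, 0, -0.11, -0.132, -0.129, 0, 0, 0, -0.11, -0.176, -0.172, 0, 0, 0, -0.11, -0.22, -0.215, 0, 0, 0, -0.11], grip=75)

```text
time: 1.12
eef_pos: [0.3845, 0.3337, 0.2317]
tcp_rot: [0.148, 0.989, 0.0, 0.001]
contact_force: [-0.3, 0.2, -0.8]
opening: 0.751
finger_force: 0.0
```

```bash
cat > g.py <<'E'
import sys
from h import *
def goal(p,ang):  # delta to TCP p, tool-x heading ang (deg), pointing down
    s=ctrl.get_state(); Rm=R.from_quat(s["tcp_rot"]).as_matrix()
    a=np.radians(ang); G=np.array([[np.cos(a),np.sin(a),0],[np.sin(a),-np.cos(a),0],[0,0,-1]])
    print("t",s["time"],"pos",s["eef_pos"].round(4),"hd",np.degrees(np.arctan2(Rm[1,0],Rm[0,0])).round(2),"open",round(s["opening"],3),"F",s["contact_force"].round(1),"ff",s["finger_force"],"q",s["qpos"].round(2))
    print("delta",(Rm.T@(np.array(p)-s["eef_pos"])).round(4),R.from_matrix(Rm.T@G).as_rotvec().round(4))
if __name__=="__main__":
    x=list(map(float,sys.argv[1:])); goal(x[:3],x[3])
E
python3 g.py .6 -.18 .231 163
```

```text
t 1.125 pos [0.3845 0.3337 0.2317] hd 163.02 open 0.751 F [-0.3  0.2 -0.8] ff 0.0 q [ 0.52 -0.09  1.98 -0.    1.25 -0.76]
delta [-0.3561 -0.4284  0.0007] [0.0008 0.001  0.0004]
```

Call:
carry_out(deltas=[-0.04, -0.048, 0, 0, 0, 0, -0.08, -0.096, 0, 0, 0, 0, -0.12, -0.144, 0, 0, 0, 0, -0.16, -0.192, 0, 0, 0, 0, -0.2, -0.24, 0, 0, 0, 0])

```text
time: 1.75
eef_pos: [0.5057, 0.0454, 0.2319]
tcp_rot: [0.148, 0.989, 0.0, 0.001]
contact_force: [1.5, 0.9, 0.4]
opening: 0.75
finger_force: 0.0
```

Call:
carry_out(deltas=[-0.04, -0.048, 0, 0, 0, 0, -0.08, -0.096, 0, 0, 0, 0, -0.12, -0.144, 0, 0, 0, 0, -0.154, -0.185, 0, 0, 0, 0, -0.154, -0.185, 0, 0, 0, 0])

```text
time: 2.38
eef_pos: [0.5988, -0.178, 0.231]
tcp_rot: [0.15, 0.989, -0.0, 0.0]
contact_force: [-0.0, 0.0, -0.3]
opening: 0.748
finger_force: 0.0
```

```bash
python3 - <<'E'
from h import *
im,d,W,K,T=cam("wrist"); save("w.png",im); np.savez("w",im=im,W=W)
m=(np.hypot(W[...,0]-.60,W[...,1]+.18)<.05)&(W[...,2]>.1)&(W[...,2]<.125); p=W[m]
print(len(p))
if len(p)>5:
    print(cv2.minAreaRect((p[:,:2]*1000).astype(np.float32))); pc=np.linalg.eigh(np.cov(p[:,:2].T))[1][:,1]
    print(np.degrees(np.arctan2(pc[1],pc[0]))%180,p[:,2].max())
E
python3 g.py .6 -.18 .081 163
```

```text
717
((597.79345703125, -180.7525634765625), (15.245431900024414, 45.62437057495117), 72.83160400390625)
163.5028431273326 0.1175456247497032
t 2.425 pos [ 0.5983 -0.1759  0.2309] hd 162.84 open 0.75 F [-0.5  0.1  0.5] ff 0.0 q [-0.45  0.18  1.71  0.    1.26 -1.72]
delta [-0.003  -0.0034  0.1499] [ 0.0004 -0.0008 -0.0027]
```

View pics/w.png

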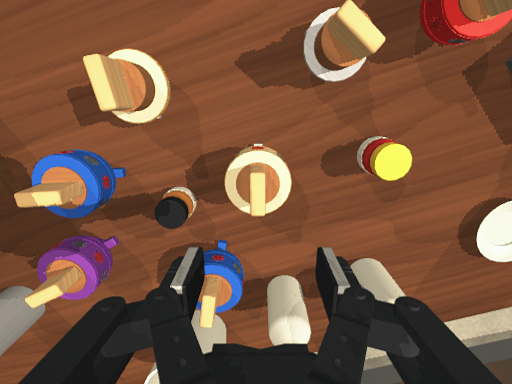

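The wrist view shows the broad ivory arbor at (258,185), with its bar aligned to the tool at (258,193) and free space around it for the fingers. Next I descend and grip.

Call:
carry_out(deltas=[-0.002, -0.0035, 0.05, 0, 0, 0, -0.002, -0.0035, 0.1, 0, 0, 0, -0.002, -0.0035, 0.135, 0, 0, 0, -0.002, -0.0035, 0.149, 0, 0, 0, -0.002, -0.0035, 0.149, 0, 0, 0])

```text
time: 3.05
eef_pos: [0.5988, -0.1774, 0.0821]
tcp_rot: [0.147, 0.989, 0.0, -0.001]
contact_force: [-0.8, -0.4, 0.2]
opening: 0.751
finger_force: 0.0
```

Call:
carry_out(deltas=[0, 0, 0, 0, 0, 0, 0, 0, 0, 0, 0, 0, 0, 0, 0, 0, 0, 0, 0, 0, 0, 0, 0, 0, 0, 0, 0, 0, 0, 0], grip=0, grip_force=70)

```text
time: 3.68
eef_pos: [0.6, -0.1793, 0.084]
tcp_rot: [0.148, 0.989, -0.001, 0.001]
contact_force: [-0.6, -0.6, 5.4]
opening: 0.172
finger_force: 69.2
```

```bash
python3 g.py .5905 .2275 .2 203
```

```text
t 3.675 pos [ 0.6    -0.1793  0.084 ] hd 162.99 open 0.172 F [-0.6 -0.6  5.4] ff 69.21309113502502 q [-0.45  0.34  1.8  -0.    1.   -1.73]
delta [ 0.1278  0.3861 -0.1168] [-0.0019  0.0022 -0.6982]
```

Call:
carry_out(deltas=[0, 0, -0.04, 0, 0, 0, 0, 0, -0.085, 0, 0, 0, 0, 0, -0.125, 0, 0, 0, 0.01, 0.03, -0.125, 0, 0, -0.1, 0.025, 0.075, -0.125, 0, 0, -0.2])

```text
time: 4.3
eef_pos: [0.5963, -0.0991, 0.2061]
tcp_rot: [0.048, 0.999, 0.001, -0.001]
contact_force: [0.1, 0.5, -4.0]
opening: 0.178
finger_force: 68.9
```

```bash
python3 g.py .5905 .2275 .21 203
```

```text
t 4.3 pos [ 0.5963 -0.0991  0.2061] hd 174.49 open 0.178 F [ 0.1  0.5 -4. ] ff 68.93221020698547 q [-0.33  0.16  1.78  0.    1.21 -1.81]
delta [ 0.0372  0.3245 -0.0035] [ 0.0017 -0.0016 -0.4976]
```

Call:
carry_out(deltas=[0.006, 0.055, 0, 0, 0, -0.13, 0.013, 0.11, 0, 0, 0, -0.26, 0.019, 0.17, 0, 0, 0, -0.39, 0.026, 0.23, 0, 0, 0, -0.5, 0.033, 0.28, 0, 0, 0, -0.5])

```text
time: 4.92
eef_pos: [0.5896, 0.1848, 0.205]
tcp_rot: [-0.201, 0.98, 0.001, -0.002]
contact_force: [1.1, -1.1, -3.4]
opening: 0.177
finger_force: 68.9
```

Call:
carry_out(deltas=[0, 0, 0, 0, 0, 0, 0, 0, 0, 0, 0, 0])

```text
time: 5.18
eef_pos: [0.5904, 0.1823, 0.2055]
tcp_rot: [-0.201, 0.98, -0.0, -0.002]
contact_force: [0.6, -0.1, -3.2]
opening: 0.175
finger_force: 69.2
```

```bash
python3 g.py .5905 .2275 .17 203; python3 - <<'E'
from h import *
s=ctrl.get_state()
for n in ("top","scene"):
    im,d,W,K,T=cam(n); 
    if n=="scene": save("s2.png",cv2.resize(im[190:380,240:490],(800,600)))
    c=s["eef_pos"]; z0=c[2]-.081
    m=(np.hypot(W[...,0]-c[0],W[...,1]-c[1])<.06)&(W[...,2]>z0+.02)&(W[...,2]<z0+.08)
    p=W[m]; hsv=cv2.cvtColor(im,cv2.COLOR_RGB2HSV)[m]; print(n,len(p), p[:,2].max() if len(p) else 0)
    q=p[p[:,2]>z0+.045]
    if len(q)>20: print(cv2.minEnclosingCircle((q[:,:2]*1000).astype(np.float32)))
im,d,W,K,T=cam("wrist"); save("w2.png",im)
E
```

```text
t 5.175 pos [0.5904 0.1823 0.2055] hd -156.87 open 0.175 F [ 0.6 -0.1 -3.2] ff 69.22073721885681 q [ 0.14  0.19  1.74 -0.    1.21 -1.84]
delta [-0.018   0.0415  0.0355] [ 0.0006 -0.0033  0.0023]
top 572 0.20402629307192555
((587.1577758789062, 179.39663696289062), 38.48456573486328)
scene 1125 0.2038699225160261
((593.0443115234375, 183.1409912109375), 39.20119094848633)
```

View pics/s2.png

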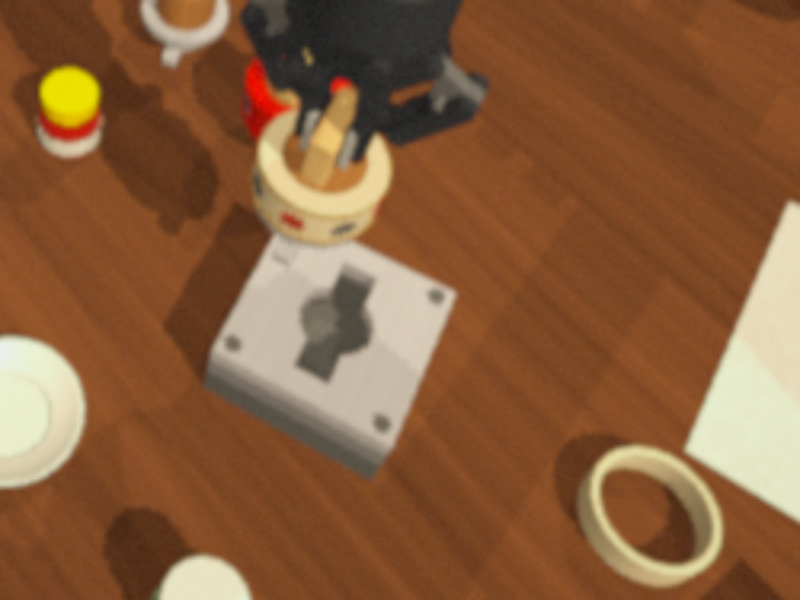

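View pics/w2.png

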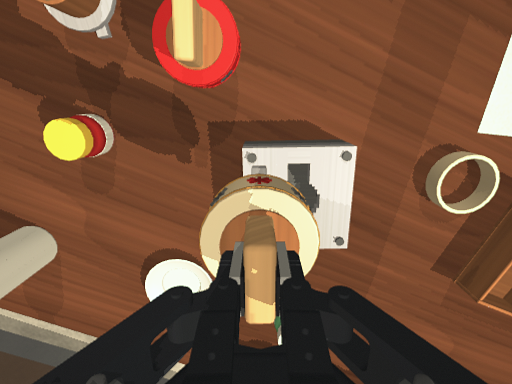

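The arbor hangs upright and centred in the grip at (260,235), aligned with the slots. The stand is visible at (300,195) in the wrist view. I'll move over it and lower.

Call:
carry_out(deltas=[-0.0186, 0.0425, 0, 0, 0, 0, -0.0186, 0.0425, 0.02, 0, 0, 0, -0.0186, 0.0425, 0.04, 0, 0, 0, -0.0186, 0.0425, 0.044, 0, 0, 0, -0.0186, 0.0425, 0.044, 0, 0, 0])

```text
time: 5.95
eef_pos: [0.5916, 0.2279, 0.1624]
tcp_rot: [-0.2, 0.98, -0.0, -0.001]
contact_force: [0.2, 0.4, -3.8]
opening: 0.177
finger_force: 69.6
```

```bash
python3 g.py .5908 .2287 .116 203.4; python3 - <<'E'
from h import *
im,d,W,K,T=cam("scene"); save("s3.png",cv2.resize(im[190:370,250:430],(600,600)))
E
```

```text
t 5.95 pos [0.5916 0.2279 0.1624] hd -156.97 open 0.177 F [ 0.2  0.4 -3.8] ff 69.61115956306458 q [ 0.21  0.26  1.74 -0.    1.14 -1.76]
delta [0.0003 0.0011 0.0464] [ 0.0002 -0.0016 -0.0065]
```

View pics/s3.png

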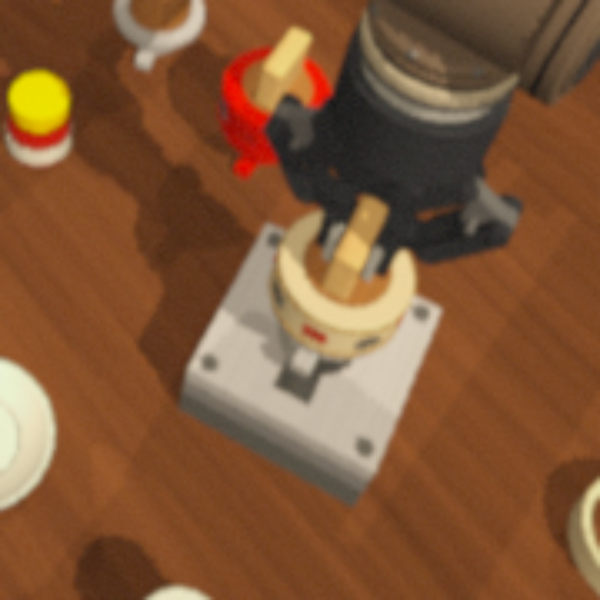

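The front lug at (303,360) hangs over its slot at (297,385), so they are in line. I'll lower it.

Call:
carry_out(deltas=[0, 0.0005, 0.01, 0, 0, 0, 0, 0.0005, 0.02, 0, 0, 0, 0, 0.0005, 0.028, 0, 0, 0, 0, 0.0005, 0.036, 0, 0, 0, 0, 0.0005, 0.036, 0, 0, 0])

```text
time: 6.62
eef_pos: [0.5909, 0.2292, 0.126]
tcp_rot: [-0.2, 0.98, -0.0, -0.001]
contact_force: [0.8, 0.6, -3.3]
opening: 0.175
finger_force: 69.8
```

Free so far, with the lugs already in. I'll seat it now.

Call:
carry_out(deltas=[0, 0, 0.004, 0, 0, 0, 0, 0, 0.008, 0, 0, 0, 0, 0, 0.01, 0, 0, 0, 0, 0, 0.01, 0, 0, 0])

```text
time: 7.12
eef_pos: [0.5915, 0.2292, 0.1171]
tcp_rot: [-0.2, 0.98, -0.0, -0.0]
contact_force: [-0.5, -1.0, -4.1]
opening: 0.179
finger_force: 69.8
```

Call:
carry_out(deltas=[0, 0, 0.0015, 0, 0, 0, 0, 0, 0.003, 0, 0, 0, 0, 0, 0.003, 0, 0, 0])

```text
time: 7.5
eef_pos: [0.5921, 0.2293, 0.1161]
tcp_rot: [-0.2, 0.98, -0.0, 0.0]
contact_force: [-2.7, -1.4, 5.2]
opening: 0.173
finger_force: 71.0
```

It seated at the expected height (0.116) with light contact. Now I twist clockwise, which is + about tool z.

Call:
carry_out(deltas=[0, 0, -0.001, 0, 0, 0, 0, 0, -0.001, 0, 0, 0.15, 0, 0, -0.001, 0, 0, 0.31, 0, 0, -0.001, 0, 0, 0.47, 0, 0, -0.001, 0, 0, 0.63])

```text
time: 8.12
eef_pos: [0.5919, 0.2308, 0.116]
tcp_rot: [0.116, 0.993, 0.002, 0.001]
contact_force: [-1.9, 1.9, 2.7]
opening: 0.175
finger_force: 70.7
```

```bash
python3 g.py .5915 .2292 .116 138.5
```

```text
t 8.125 pos [0.5919 0.2308 0.116 ] hd 166.7 open 0.175 F [-1.9  1.9  2.7] ff 70.71494579315186 q [ 0.21  0.31  1.77  0.    1.06 -1.13]
delta [ 0.     -0.0016 -0.    ] [0.0036 0.     0.4922]
```

Call:
carry_out(deltas=[0, 0, 0, 0, 0, 0.15, 0, 0, 0, 0, 0, 0.3, 0, 0, 0, 0, 0, 0.42, 0, 0, 0, 0, 0, 0.5, 0, 0, 0, 0, 0, 0.5])

```text
time: 8.75
eef_pos: [0.5914, 0.2297, 0.1161]
tcp_rot: [0.355, 0.935, 0.0, -0.0]
contact_force: [-5.0, 0.3, 4.6]
opening: 0.173
finger_force: 71.1
```

```bash
python3 g.py .5915 .2292 .116 138.5; python3 -c "
from h import *;print(ctrl.get_state()['wrist_torque'])"
```

```text
t 8.75 pos [0.5914 0.2297 0.1161] hd 138.41 open 0.173 F [-5.   0.3  4.6] ff 71.09050154685974 q [ 0.21  0.31  1.77  0.    1.06 -0.63]
delta [-0.0004 -0.0003  0.0001] [-0.0001 -0.0004 -0.0016]
[-0.07064824  0.73512826  0.12154471]
```

Twisted about 64.6°. Release and retreat.

Call:
carry_out(deltas=[0, 0, 0, 0, 0, 0, 0, 0, 0, 0, 0, 0, 0, 0, 0, 0, 0, 0, 0, 0, 0, 0, 0, 0], grip=60)

```text
time: 9.25
eef_pos: [0.5917, 0.2292, 0.1151]
tcp_rot: [0.356, 0.935, 0.0, 0.0]
contact_force: [-0.7, -0.0, 0.6]
opening: 0.6
finger_force: 0.0
```

Call:
carry_out(deltas=[0, 0, -0.02, 0, 0, 0, 0, 0, -0.06, 0, 0, 0, 0, 0, -0.12, 0, 0, 0, 0, 0, -0.15, 0, 0, 0, 0, 0, -0.15, 0, 0, 0])

```text
time: 9.88
eef_pos: [0.5936, 0.2298, 0.2715]
tcp_rot: [0.355, 0.935, 0.003, 0.004]
contact_force: [-0.9, -1.1, 0.3]
opening: 0.6
finger_force: 0.0
```

```bash
python3 - <<'E'
from h import *
s=ctrl.get_state(); print(s["time"],s["eef_pos"],s["opening"])
for n in ("wrist","scene","top"):
    im,d,W,K,T=cam(n)
    if n=="scene": save("s4.png",cv2.resize(im[60:380,150:490],(640,600)))
    for nm,c,z in (("broad",(.591,.229),.135),("narrow",(.46,-.28),.1),("empty",(.486,-.054),.1)):
        p=W[(np.hypot(W[...,0]-c[0],W[...,1]-c[1])<.04)&(W[...,2]>z)&(W[...,2]<z+.025)]
        if len(p)>20:
            pc=np.linalg.eigh(np.cov(p[:,:2].T))[1][:,1]; r=cv2.minAreaRect((p[:,:2]*1000).astype(np.float32))
            print(n,nm,np.round(r[0]),np.round(r[1]),np.degrees(np.arctan2(pc[1],pc[0])).round(1)%180,np.percentile(p[:,2],95).round(3))
E
```

```text
9.875 [0.59359847 0.22977784 0.27148682] 0.5998653286122633
wrist broad [589. 230.] [16. 45.] 139.0 0.149
wrist empty [485. -54.] [47. 17.] 30.599999999999994 0.116
scene broad [592. 231.] [16. 46.] 139.2 0.148
scene narrow [ 463. -278.] [18. 47.] 170.9 0.116
scene empty [488. -53.] [48. 16.] 32.80000000000001 0.116
top broad [590. 228.] [17. 45.] 139.9 0.15
top narrow [ 458. -282.] [16. 45.] 172.6 0.118
top empty [484. -56.] [46. 16.] 32.80000000000001 0.118
```

View pics/s4.png

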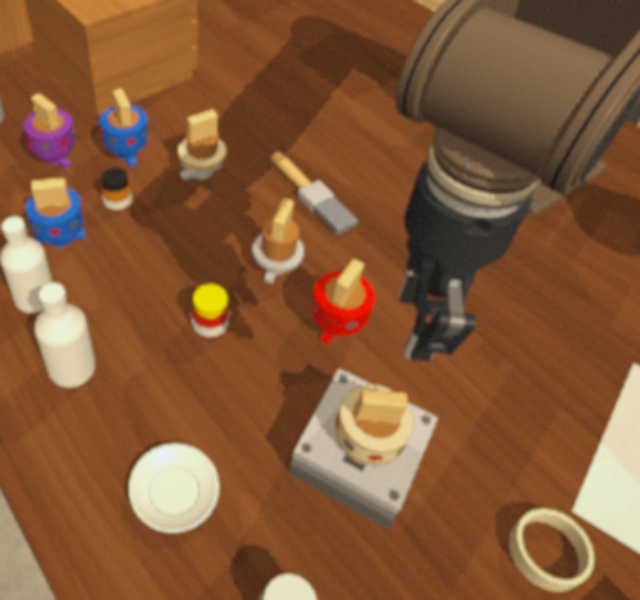

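The arbor sits flat on the stand at (378,425), with its bar top at 0.148 m and the lugs about 64° from the slots. The gripper is clear and the bystanders haven't moved.

```bash
python3 -c "
from plant import ctrl;print(ctrl.sign_off())"
```

```text
the job is handed in; nothing more can be done
None
```

The broad-bangle arbor is seated in the stand, twisted about 64° clockwise and released; the other two arbors have not moved, and I handed the job in at about 10 s, with no verdict returned.

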